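Set the stop pin and hold the chain tensioner wound against it

ROBOT

A 7-joint arm with a two-finger parallel gripper is mounted at the origin on the work surface. World frame = base frame: x ahead of the robot, y to its left, z up, the work surface at z = 0. Lengths are in mm, angles in rad, forces in N, time in s.
With the tool pointing down it reaches from about 400 to 875 mm from the base axis. Payload 4.4 kg.
Tool frame: the origin (TCP) lies at the very end of the fingers, on their centre line; the grasp point (between the pads) lies 19 mm behind it; y points along the fingers, z is the direction in which the jaws open and shut, and the axes are right-handed (so a half turn about y gives the same grasp; the last joint's range is limited). The gripper opens to 85 mm and grips with 20 to 120 N. Pads are 22 mm wide; open, the fingers measure 114 mm over their backs; the gripper's body (76 mm by 85 mm) begins 54 mm behind the grasp point. The pads swing forward as they close: fully open they stand 13 mm farther back than shut.
Start: joints at [-1.254, 0.628, 0.038, 1.517, -0.027, 0.996, -0.02], TCP at [242.764, 602.979, 200.013] pointing down, gripper open.
Joint ranges: [-3.06, 3.06], [-0.37, 2.12], [-1.25, 1.32], [0.18, 2.47], [-1.1, 4.24], [0.23, 1.98], [-2.94, 2.94]. Speed limits (rad/s): [2.57, 2.57, 3.14, 3.14, 3.14, 3.14, 3.14].

INTERFACE

Orientations are given as [roll, pitch, yaw] about the fixed x, y, z axes, in that order (R = Rz(yaw) Ry(pitch) Rx(roll)).
In Python, from cell import read_state, get_image, finish_job gives the robot as it stands. The module is installed in compiled form; this text tells all that it offers.
- The arm moves only by the tool servo_tool, never from a script. Its argument "increments" is a list of rows, each an object of numbers: "dx", "dy", "dz": the shift along the world's x, y, z in cm; "ax", "ay", "az": the turn, a rotation vector about the world's x, y, z in rad; "claw": the closure, from -1 (fully open) to 1 (shut). A call has 1 to 8 rows; each row is the pose to reach, as a shift and turn from the pose commanded when the call began; what a row does not reach only later rows make up. A row lasts 1/12 s, in which the tool goes at most 41.7 mm and 7.16 degrees, less where a joint would pass 70% of its speed; a pose out of reach is approached as far as the arm can. A call with a gripper value outside its range is refused whole. The fingers move at their own pace and stop on an object; the grip force is fixed at half the most. Time passes only in rows, so rows that repeat a pose let the fingers close. It gives the time, the measured TCP pose, the force and the opening at its end, in the units of the state.
- read_state(): the state, without advancing time (a new reading comes with each control period).
- get_image(name): name is "scene" or "top" or "wrist"; returns a dict with "color" (480x640x3 uint8, red, green, blue), "fov_y" (degrees; the focal length in pixels is half the picture's height over the tangent of half this angle, whatever the lens; pixels are square), "cx", "cy" (the principal point, pixels), "R" (3x3) and "t" (3): a world point X has camera coordinates R X + t. Camera axes: x right, y down, z forward; pixel columns grow to the right and rows downward; lengths in mm; the calibration is good to about 2 mm. A picture is of the moment at which its call begins. There is no depth.
- finish_job(): hands the job in, once; it reports no verdict.
The state is a dict: "clock": time; "qpos": joint angles; "qd": joint speeds; "tau": joint torques, N m; "eef_pos": TCP position; "tool_rot": TCP orientation; "force": force on the tool from outside, world axes, zero at the start; "torque": the same for the moment, N m; "width": finger opening in mm.
Only numpy, scipy, OpenCV 4.12 (cv2) and the standard library are available. Lean on these libraries where they do the work, as an engineer would, in place of code of your own. Each camera call takes 0.05 s, during which the arm holds its last target.

TASK

Take the tall plain stop pin out of the pin rack, set it upright and fully home in the hole of the check fixture and let go of it while the tensioner's cage arm is still at rest. Then swing the cage arm forward against its spring until it bears on the stop pin, and finish while still holding it there, pressed firmly against the pin. Leave the two other pins in the rack, and do not disturb the can and the wrench.

Things in the scene. Friction and masses are not known exactly. Their poses are not given: they have to be found in the camera images.
- stop_pin: Loose plain round steel pin, 16 mm diameter, 115 mm long, no head, 110 to 230 g: the tallest of the three pins in the rack (which rack hole it stands in varies). Origin: centre of its lower end; z runs up along it. In the rack it stands with its lower end 15 mm above the table, its top at 130 mm.
- short_pin: Bystander: plain steel pin, 16 mm diameter, 70 mm long, standing in another rack hole. Origin: centre of its lower end.
- mush_pin: Bystander: steel pin, 16 mm diameter shank with a 28 mm wide, 14 mm high round head, 84 mm long in all, standing in another rack hole. Origin: centre of its lower end.
- rack: Fixed grey block 200 x 60 x 50 mm (x, y, z), origin at the centre of its underside on the table. Three holes of 18.5 mm diameter, 35 mm deep, in a row along its own x at -60, 0 and +60 mm, holding the three pins.
- fixture: Fixed aluminium check plate 220 x 200 x 40 mm, origin at the centre of its underside on the table; its top is at 40 mm. It carries the chain tensioner and has one open hole for the stop pin.
- fixture_hole0 (a point): Centre of the mouth of the stop hole, on the fixture's top face (40 mm above the table; 14 mm along the fixture's x and -49 mm along its y from its origin). Hole 18.5 mm diameter, with a 3 mm chamfer, 34 mm deep, blind: a pin fully home has its lower end 6 mm above the table and the stop pin's top is then at 121 mm.
- tensioner: Chain tensioner on the fixture: fixed steel hanger and round pivot body (46 mm diameter, top 93 mm above the table), carrying the swinging cage arm. Origin: on the vertical pivot axis, on the fixture's top face (80 mm along the fixture's x, 0 along its y).
- cage_post (a point): Centre of the top of the upright steel grip post at the free end of the cage arm, 120 mm above the table. Post 22 mm diameter, free from 72 to 120 mm above the table, 140 mm from the pivot axis; it travels in a level arc with the arm. Below it lie the arm (bar 20 mm wide, 50 to 72 mm above the table) and a 44 mm toothed wheel.
- cage_pivot (a point): Point on the vertical pivot axis of the cage arm, 120 mm above the table.
- cage (a joint): Swing of the cage arm, rad: 0 at its rest stop, growing forward = counter-clockwise from above, about the pivot. At 0 it points 135 deg counter-clockwise of the fixture's x. It meets the seated stop pin at about 1.2; with no pin it runs on to 1.75. The spring drives it back to 0: 0.4 N m at rest, 1.0 N m at 1.2 rad (7 N at the post); let go, it snaps back.
- can: Bystander: metal can, 60 mm diameter, 150 mm high, standing loose on the table. Origin: centre of its underside.
- wrench: Bystander: 160 mm wrench lying loose on the table. Its origin lies near its middle, on its underside.
There are look-alikes about, which are no part of the job. What is shaped like the stop_pin but yellow is not meant.

How it is judged (in metres and radians):
On the way, in this order (a step that is already met when the one before it is completed fails the run):
1. the stop pin has been lifted clear of the rack (height (world z) of stop_pin above 0.052 m), for 0.1 s.
2. the stop pin stands home in the fixture's hole, let go, with the cage arm still at rest (horizontal distance between stop_pin and fixture_hole0 below 0.004 m and z of stop_pin in the frame of fixture_hole0 below -0.03 m and angle between stop_pin's own z axis and vertical below 0.2 rad and contact force between the fingers and stop_pin below 0.1 N and value of joint cage below 0.15 rad), for 0.1 s.
At the end, for the whole second after the job is handed in: Stop pin home in the fixture's hole (lower end within 4 mm of its axis, at least 30 mm deep, leaning under 0.2 rad); cage arm held still by the robot (over 2 N) at 1.1 to 1.36 rad, bearing on the pin with over 1 N, through the last second (horizontal distance between stop_pin and fixture_hole0 below 0.004 m and z of stop_pin in the frame of fixture_hole0 below -0.03 m and angle between stop_pin's own z axis and vertical below 0.2 rad and value of joint cage between 1.1 and 1.36 rad and velocity of joint cage between -0.1 and 0.1 rad/s and contact force between tensioner and stop_pin above 1 N and contact force between any of the fingers, the arm and tensioner above 2 N); the arm keeps its last pose, push and grip.
It fails at once if the short or the headed pin is lifted out of place (distance of any of short_pin, mush_pin from where it was at the start of the episode above 0.015 m).
It fails at once if the can or the wrench is disturbed (distance of any of can, wrench from where it was at the start of the episode above 0.02 m or angle between can's own z axis and vertical above 0.3 rad).
It also fails if it takes over 67 s, if anything falls off the work surface, if the arm or the gripper's body presses on something with over 40 N, if the wrist force passes 120 N, or if a joint passes its speed limit or range.

## Working session

There is one attempt and no reset: what is moved stays moved. The work goes in short steps, Python scripts to look and compute and a tool call to move; the robot and the scene stay as the last step left them, time stands still between calls to the robot, and variables do not carry over. Pictures are saved under pics/ and viewed, and the job is handed in when it is done.

Besides the shell and the picture viewer there is one more tool, called after ">>>" in YAML: its name, and indented under it one key for each argument. servo_tool: Moves the arm, as the interface text tells. Its arguments: {"type":"object","properties":{"increments":{"type":"array","items":{"type":"object","properties":{"dx":{"type":"number"},"dy":{"type":"number"},"dz":{"type":"number"},"ax":{"type":"number"},"ay":{"type":"number"},"az":{"type":"number"},"claw":{"type":"number"}}}}},"required":["increments"]}

```bash
mkdir -p pics; ls; cat > h.py <<'E'
from cell import read_state,get_image,finish_job
import numpy as np,cv2
def snap(n,f):
    d=get_image(n); cv2.imwrite('pics/'+f+'.png',d['color'][:,:,::-1]); return d
def ray(d,u,v):
    f=240/np.tan(np.radians(d['fov_y'])/2); R=np.array(d['R']);t=np.array(d['t'])
    return -R.T@t, R.T@np.array([(u-d['cx'])/f,(v-d['cy'])/f,1])
def plane(d,u,v,z):
    o,r=ray(d,u,v); return o+r*(z-o[2])/r[2]
def proj(d,X):
    f=240/np.tan(np.radians(d['fov_y'])/2); c=np.array(d['R'])@np.array(X,float)+np.array(d['t']); return c[0]/c[2]*f+d['cx'],c[1]/c[2]*f+d['cy']
E
python3 - <<'E'
from h import *
import pickle
print(read_state())
for n in('scene','top','wrist'):
    d=snap(n,n+'0'); pickle.dump(d,open(n+'0.pkl','wb')); print(n,d['fov_y'],d['cx'],d['cy'],-np.array(d['R']).T@d['t'],np.round(d['R'],2).tolist())
E
```

```text
pics
{'clock': 0.0, 'qpos': array([-1.25378333,  0.62936835,  0.03845087,  1.5183647 , -0.02701777,
        0.99629314, -0.01995966]), 'qd': array([-5.97521270e-05, -2.28327307e-04, -2.70935789e-06, -7.95392577e-04,
        3.12353810e-05, -1.58406201e-04,  1.92298941e-04]), 'tau': array([-8.93795077e-04, -5.63411701e+01,  1.22587178e+00, -1.93439555e+01,
        1.10212711e-02,  1.03773750e-02,  9.01685723e-06]), 'eef_pos': array([242.51356806, 602.32751049, 199.0759583 ]), 'tool_rot': array([-1.57271161e+00, -1.66602955e-05, -3.82789444e-01]), 'force': array([0.80026175, 0.36432497, 0.41442186]), 'torque': array([-0.00781108, -0.00016009, -0.0291298 ]), 'width': 85.15886035334988}
scene 45.8001641562193 324.14253468904036 239.1585588948276 [ 880.34915117 -360.61471185  857.73237136] [[0.84, 0.54, 0.0], [0.45, -0.7, -0.55], [-0.3, 0.47, -0.83]]
top 56.97386842069719 314.2421932272592 232.16508106464855 [ 490.78739021   97.2630747  1003.22459046] [[0.0, -1.0, 0.02], [-0.99, -0.01, -0.12], [0.12, -0.02, -0.99]]
wrist 60.31982278326105 324.55880125556286 233.4363955312798 [182.47525189 627.20254837 373.63111999] [[0.37, 0.93, -0.0], [0.9, -0.36, 0.26], [0.24, -0.1, -0.97]]
```

View pics/scene0.png

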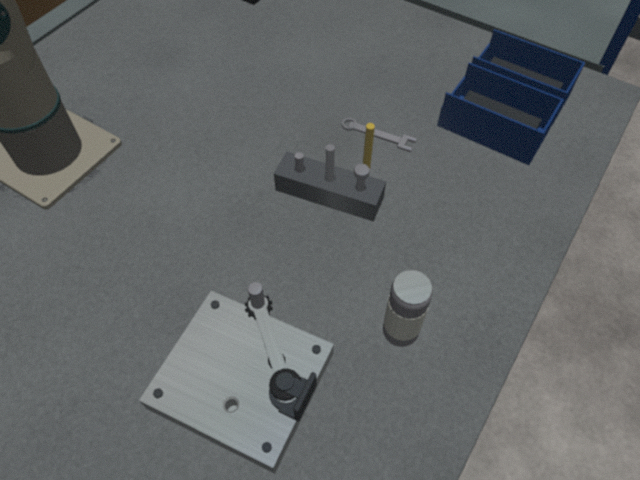

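View pics/top0.png

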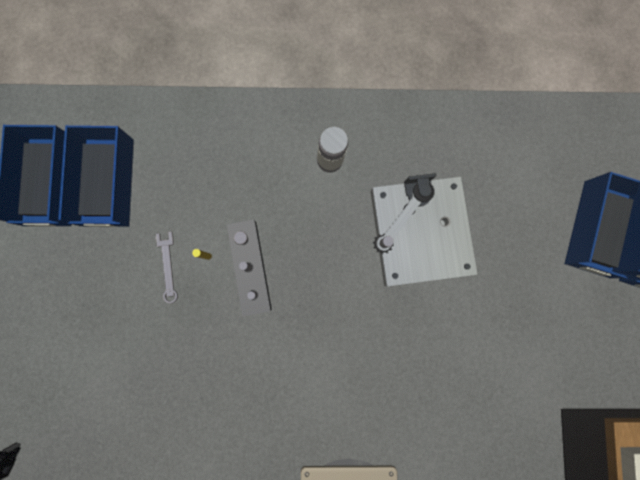

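View pics/wrist0.png

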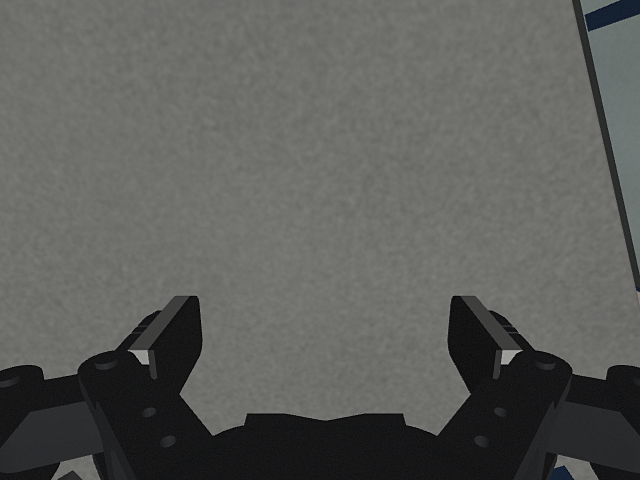

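The tall steel pin is the middle one: scene (330,160), top (245,267). The yellow look-alike stands behind the rack. The fixture hole is at scene (232,405), top (445,221). I'll zoom in for precise pixels.

```bash
python3 - <<'E'
import cv2
t=cv2.imread('pics/top0.png');s=cv2.imread('pics/scene0.png')
def c(im,x,y,w,h,k,n):
    cv2.imwrite('pics/'+n+'.png',cv2.resize(im[y:y+h,x:x+w],None,fx=k,fy=k,interpolation=cv2.INTER_CUBIC))
c(t,365,165,120,130,4.5,'tf');c(t,220,210,60,110,5,'tr');c(s,135,280,210,190,3.1,'sf');c(s,265,110,130,110,5,'sr')
E
```

```text
(no output)
```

View pics/tf.png

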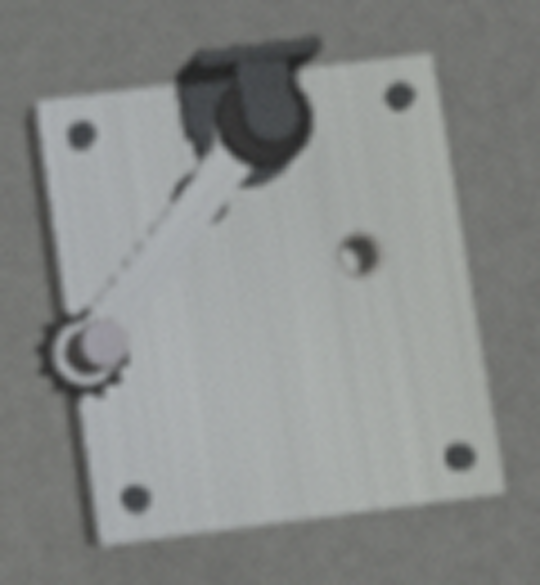

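View pics/tr.png

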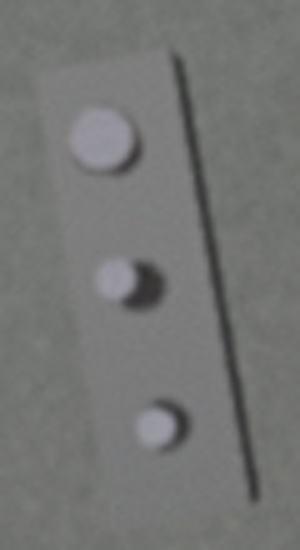

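View pics/sf.png

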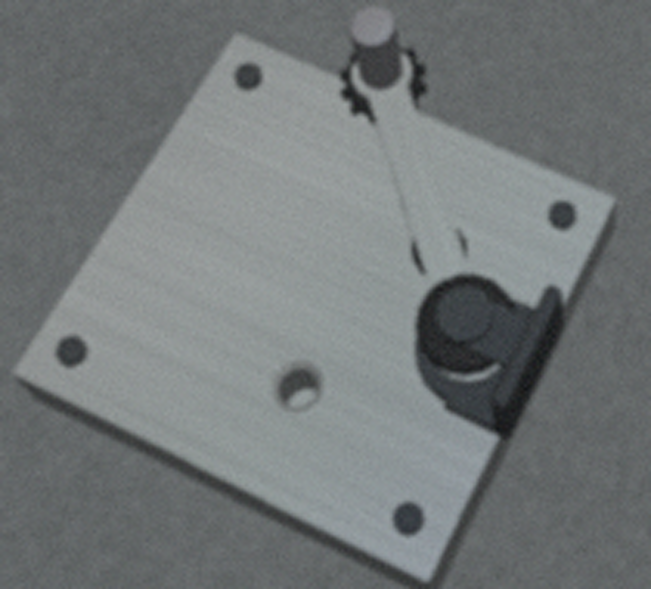

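View pics/sr.png

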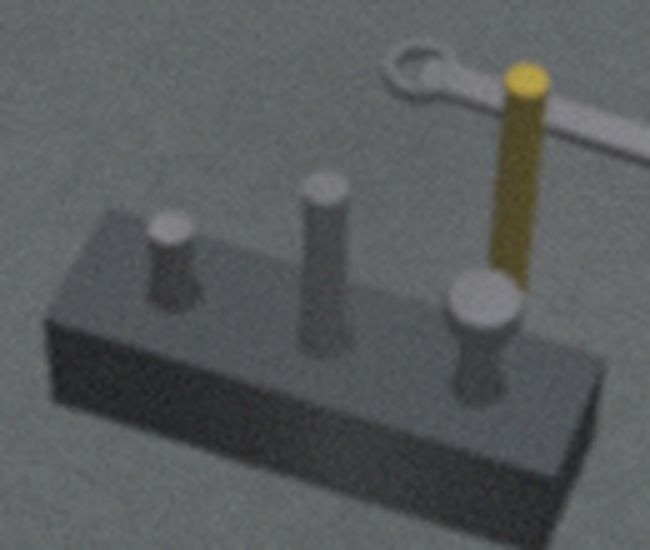

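```bash
python3 - <<'E'
from h import *
import pickle
T=pickle.load(open('top0.pkl','rb'));S=pickle.load(open('scene0.pkl','rb'))
def P(d,x0,y0,k,p,z): return plane(d,x0+(p[0]+.5)/k-.5,y0+(p[1]+.5)/k-.5,z).round(1)[:2]
def f(n,t,s,z,tc,sc):
    print(n,P(T,*tc,t,z),P(S,*sc,s,z))
tf=(365,165,4.5);tr=(220,210,5);sf=(135,280,3.1);sr=(265,110,5)
f('pin',(116,279),(326,188),130,tr,sr)
f('short',(157,427),(170,227),85,tr,sr)
f('mush',(103,140),(485,299),99,tr,sr)
f('hole',(358,255),(299,387),40,tf,sf)
f('post',(103,341),(374,27),120,tf,sf)
a=[]
for i,(t,s) in enumerate([((82,134),(562,214)),((399,96),(408,518)),((459,457),(71,351)),((136,498),(247,76))]):
    f('sc%d'%i,t,s,40,tf,sf); a.append((P(T,*tf,t,40)+P(S,*sf,s,40))/2)
a=np.array(a);c=a.mean(0);print(c)
ex=(a[0]+a[1]-a[2]-a[3]);th=np.arctan2(ex[1],ex[0]);ey=a[0]+a[3]-a[1]-a[2];print(th,np.arctan2(-ey[0],ey[1]))
R=lambda t:np.array([[np.cos(t),-np.sin(t)],[np.sin(t),np.cos(t)]])
print('hole',c+R(th)@[14,-49],'piv',c+R(th)@[80,0],'post',c+R(th)@(np.array([80,0])+140*np.array([np.cos(2.356),np.sin(2.356)])))
for z,p,q in((150,(334,136),(412,288)),):print('can',plane(T,*p,z),plane(S,*q,z))
E
```

```text
pin [526.1 218.3] [527.2 214.8]
short [467.4 206.4] [468.1 203.6]
mush [584.1 229.3] [586.8 225.4]
hole [ 629.6 -211.3] [ 631.8 -215.3]
post [578.3 -69.6] [580.  -73.6]
sc0 [688.9 -75.8] [688.1 -76.8]
sc1 [ 709.5 -234.2] [ 709.3 -235.7]
sc2 [ 530.6 -257.8] [ 530.8 -259.9]
sc3 [510.  -99.6] [ 509.4 -101.3]
[ 609.575  -167.6375]
0.1336049155585425 0.13139440043511272
hole [ 629.97741553 -214.3359094 ] piv [ 688.86205054 -156.98087684] post [577.57895209 -72.03341072]
can [783.89381235  40.14500965 150.        ] [778.33210935  35.3603035  150.        ]
```

>>> servo_tool:
  increments:
    - {"dx":3,"dy":-4,"dz":1,"az":-0.11,"claw":-0.3}
    - {"dx":6,"dy":-8,"dz":2,"az":-0.22,"claw":-0.3}
    - {"dx":9,"dy":-12,"dz":3,"az":-0.33,"claw":-0.3}
    - {"dx":12,"dy":-16,"dz":3,"az":-0.44,"claw":-0.3}
    - {"dx":14,"dy":-19,"dz":3,"az":-0.55,"claw":-0.3}
    - {"dx":16,"dy":-22,"dz":3,"az":-0.66,"claw":-0.3}
    - {"dx":18,"dy":-24.5,"dz":3,"az":-0.77,"claw":-0.3}
    - {"dx":20,"dy":-27,"dz":3,"az":-0.88,"claw":-0.3}

```text
invalid input at $.increments[0]: expected keys dx, dy, dz, ax, ay, az, claw
```

>>> servo_tool:
  increments:
    - {"dx":2,"dy":-2.5,"az":-0.11,"claw":-0.3}
    - {"dx":4,"dy":-5,"az":-0.22,"claw":-0.3}
    - {"dx":6,"dy":-8,"az":-0.33,"claw":-0.3}
    - {"dx":8.4,"dy":-11.6,"az":-0.44,"claw":-0.3}
    - {"dx":8.4,"dy":-11.6,"az":-0.55,"claw":-0.3}
    - {"dx":8.4,"dy":-11.6,"az":-0.66,"claw":-0.3}
    - {"dx":8.4,"dy":-11.6,"az":-0.77,"claw":-0.3}
    - {"dx":8.4,"dy":-11.6,"az":-0.88,"claw":-0.3}

```text
invalid input at $.increments[0]: expected keys dx, dy, dz, ax, ay, az, claw
```

>>> servo_tool:
  increments:
    - {"az":-0.12,"claw":-0.3}
    - {"az":-0.24,"claw":-0.3}
    - {"az":-0.36,"claw":-0.3}
    - {"az":-0.48,"claw":-0.3}
    - {"az":-0.6,"claw":-0.3}
    - {"az":-0.72,"claw":-0.3}
    - {"az":-0.81,"claw":-0.3}
    - {"az":-0.81,"claw":-0.3}

```text
invalid input at $.increments[0]: expected keys dx, dy, dz, ax, ay, az, claw
```

```bash
python3 - <<'E'
from h import *
s=read_state();print(s['clock'],s['eef_pos'],s['tool_rot'],s['qpos'],s['width'])
import pickle
d=snap('wrist','w1');pickle.dump(d,open('w1.pkl','wb'))
print(proj(d,(526.6,216.5,130)))
snap('scene','s1')
E
```

```text
0.15 [242.58355905 602.5044677  199.31111134] [-1.57221081e+00 -1.53031951e-05 -3.82810311e-01] [-1.25378987  0.62913769  0.03846077  1.51809726 -0.02699718  0.99629045
 -0.01999632] 85.33521011883886
(np.float64(34.43801891854042), np.float64(684.5521069138665))
```

All keys are needed in every row.

>>> servo_tool:
  increments:
    - {"dx":3,"dy":-4,"dz":1,"ax":0,"ay":0,"az":-0.11,"claw":-0.3}
    - {"dx":6,"dy":-8,"dz":2,"ax":0,"ay":0,"az":-0.22,"claw":-0.3}
    - {"dx":9,"dy":-12,"dz":3,"ax":0,"ay":0,"az":-0.33,"claw":-0.3}
    - {"dx":11,"dy":-15,"dz":3,"ax":0,"ay":0,"az":-0.44,"claw":-0.3}
    - {"dx":13,"dy":-18,"dz":3,"ax":0,"ay":0,"az":-0.55,"claw":-0.3}
    - {"dx":15,"dy":-21,"dz":3,"ax":0,"ay":0,"az":-0.66,"claw":-0.3}
    - {"dx":17.5,"dy":-24,"dz":3,"ax":0,"ay":0,"az":-0.77,"claw":-0.3}
    - {"dx":20,"dy":-27,"dz":3,"ax":0,"ay":0,"az":-0.88,"claw":-0.3}

```text
clock: 0.92
eef_pos: [439.9, 335.4, 230.4]
tool_rot: [-1.571, 0.001, -1.268]
force: [0.7, 0.2, -0.9]
width: 55.3
```

>>> servo_tool:
  increments:
    - {"dx":2,"dy":-3,"dz":0,"ax":0,"ay":0,"az":-0.11,"claw":-0.3}
    - {"dx":4,"dy":-6,"dz":0,"ax":0,"ay":0,"az":-0.22,"claw":-0.3}
    - {"dx":6,"dy":-9,"dz":0,"ax":0,"ay":0,"az":-0.33,"claw":-0.3}
    - {"dx":8.4,"dy":-11.6,"dz":0,"ax":0,"ay":0,"az":-0.44,"claw":-0.3}
    - {"dx":8.4,"dy":-11.6,"dz":0,"ax":0,"ay":0,"az":-0.55,"claw":-0.3}
    - {"dx":8.4,"dy":-11.6,"dz":0,"ax":0,"ay":0,"az":-0.66,"claw":-0.3}
    - {"dx":8.4,"dy":-11.6,"dz":0,"ax":0,"ay":0,"az":-0.77,"claw":-0.3}
    - {"dx":8.4,"dy":-11.6,"dz":0,"ax":0,"ay":0,"az":-0.88,"claw":-0.3}

```text
clock: 1.58
eef_pos: [523.3, 220.9, 229.9]
tool_rot: [-1.571, 0.0, -2.149]
force: [-0.1, 0.5, -0.4]
width: 55.7
```

>>> servo_tool:
  increments:
    - {"dx":0,"dy":0,"dz":0,"ax":0,"ay":0,"az":-0.12,"claw":-0.3}
    - {"dx":0,"dy":0,"dz":0,"ax":0,"ay":0,"az":-0.24,"claw":-0.3}
    - {"dx":0,"dy":0,"dz":0,"ax":0,"ay":0,"az":-0.36,"claw":-0.3}
    - {"dx":0,"dy":0,"dz":0,"ax":0,"ay":0,"az":-0.48,"claw":-0.3}
    - {"dx":0,"dy":0,"dz":0,"ax":0,"ay":0,"az":-0.6,"claw":-0.3}
    - {"dx":0,"dy":0,"dz":0,"ax":0,"ay":0,"az":-0.72,"claw":-0.3}
    - {"dx":0,"dy":0,"dz":0,"ax":0,"ay":0,"az":-0.81,"claw":-0.3}
    - {"dx":0,"dy":0,"dz":0,"ax":0,"ay":0,"az":-0.81,"claw":-0.3}

```text
clock: 2.25
eef_pos: [523.1, 221.4, 229.7]
tool_rot: [-1.57, -0.0, -2.955]
force: [-0.4, -0.3, -0.0]
width: 55.6
```

```bash
python3 - <<'E'
from h import *
s=read_state();print(s['clock'],s['eef_pos'],s['tool_rot'],s['qpos'],s['width'])
import pickle
d=snap('wrist','w1');pickle.dump(d,open('w1.pkl','wb'))
print(proj(d,(526.6,216.5,130)))
snap('scene','s1')
E
```

```text
2.25 [523.07713746 221.40699523 229.73502608] [-1.57026241e+00 -3.76306980e-04 -2.95462012e+00] [-0.93356407  0.58424247  0.77992709  1.72803245 -0.46991238  1.0266372
 -1.37028799] 55.59537786503668
(np.float64(331.6803789788246), np.float64(219.3176960233475))
```

View pics/w1.png

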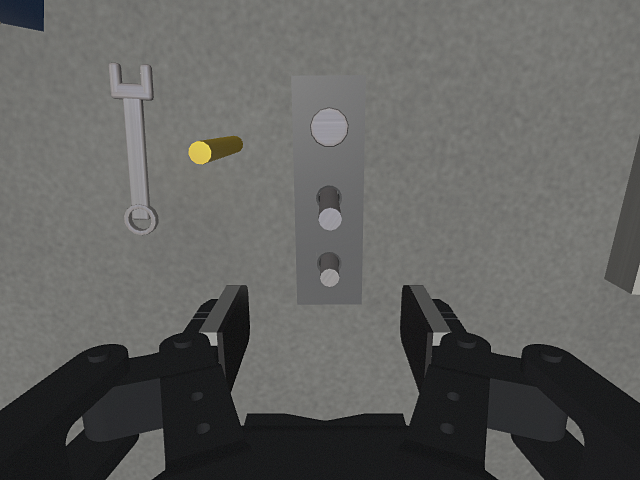

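View pics/s1.png

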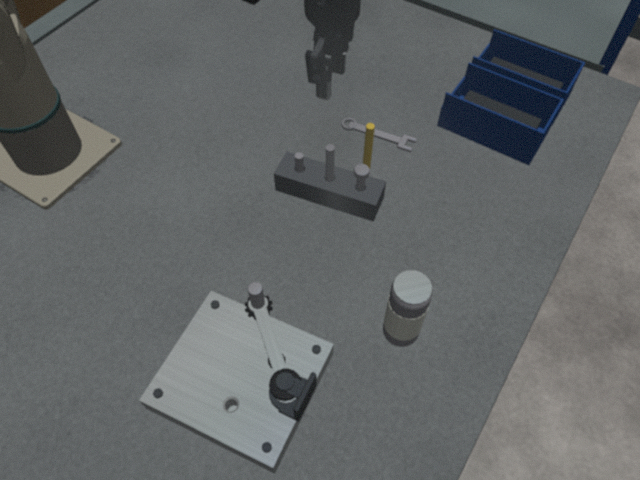

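>>> servo_tool:
  increments:
    - {"dx":0.35,"dy":-0.5,"dz":-2,"ax":0,"ay":0,"az":0,"claw":-0.3}
    - {"dx":0.35,"dy":-0.5,"dz":-4,"ax":0,"ay":0,"az":0,"claw":-0.3}
    - {"dx":0.35,"dy":-0.5,"dz":-6,"ax":0,"ay":0,"az":0,"claw":-0.3}
    - {"dx":0.35,"dy":-0.5,"dz":-7.5,"ax":0,"ay":0,"az":0,"claw":-0.3}
    - {"dx":0.35,"dy":-0.5,"dz":-7.5,"ax":0,"ay":0,"az":0,"claw":-0.3}
    - {"dx":0.35,"dy":-0.5,"dz":-7.5,"ax":0,"ay":0,"az":0,"claw":-0.3}

```text
clock: 2.85
eef_pos: [526.5, 216.0, 154.8]
tool_rot: [-1.571, -0.001, -2.952]
force: [0.4, 0.9, 0.4]
width: 55.5
```

```bash
python3 - <<'E'
from h import *
import pickle
d=pickle.load(open('w1.pkl','rb'));g=cv2.cvtColor(d['color'],cv2.COLOR_RGB2GRAY)
c=g[190:300,300:360];
cv2.imwrite('pics/w1c.png',cv2.resize(c,None,fx=5,fy=5,interpolation=cv2.INTER_CUBIC))
s=read_state();print(s['eef_pos'],s['tool_rot'])
d=snap('wrist','w2');print(proj(d,(526.6,216.2,130)));pickle.dump(d,open('w2.pkl','wb'))
E
```

```text
[526.47563413 216.01634726 154.78880033] [-1.57067082e+00 -1.20057625e-03 -2.95157012e+00]
(np.float64(323.23226681223844), np.float64(257.64438871771404))
```

View pics/w2.png

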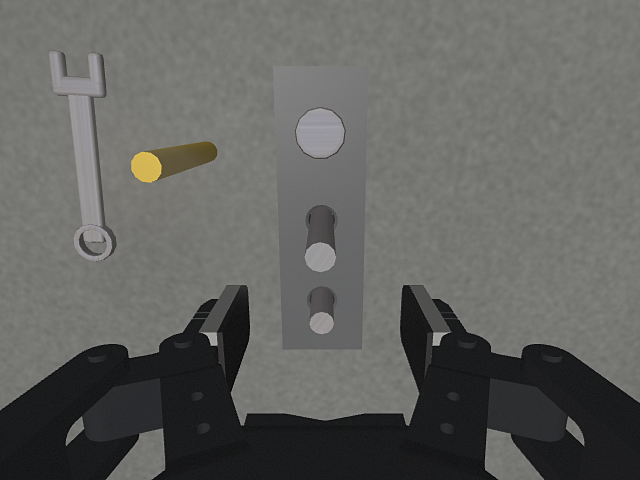

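View pics/w1c.png

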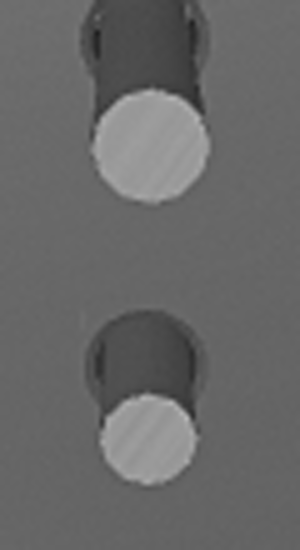

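The tall pin's top is at wrist (320,257), about 1.5 mm to +y of the jaw centre. I'll correct for that, descend and close.

>>> servo_tool:
  increments:
    - {"dx":0,"dy":0.15,"dz":-2,"ax":0,"ay":0,"az":0,"claw":-0.3}
    - {"dx":0,"dy":0.15,"dz":-4,"ax":0,"ay":0,"az":0,"claw":-0.3}
    - {"dx":0,"dy":0.15,"dz":-6,"ax":0,"ay":0,"az":0,"claw":-0.3}
    - {"dx":0,"dy":0.15,"dz":-6.9,"ax":0,"ay":0,"az":0,"claw":-0.3}
    - {"dx":0,"dy":0.15,"dz":-6.9,"ax":0,"ay":0,"az":0,"claw":-0.3}
    - {"dx":0,"dy":0.15,"dz":-6.9,"ax":0,"ay":0,"az":0,"claw":0}
    - {"dx":0,"dy":0.15,"dz":-6.9,"ax":0,"ay":0,"az":0,"claw":0.2}
    - {"dx":0,"dy":0.15,"dz":-6.9,"ax":0,"ay":0,"az":0,"claw":0.4}

```text
clock: 3.57
eef_pos: [527.9, 217.9, 87.4]
tool_rot: [-1.571, 0.003, -2.953]
force: [0.3, -1.4, 0.3]
width: 25.5
```

>>> servo_tool:
  increments:
    - {"dx":0,"dy":0,"dz":0,"ax":0,"ay":0,"az":0,"claw":0.6}
    - {"dx":0,"dy":0,"dz":0,"ax":0,"ay":0,"az":0,"claw":1}
    - {"dx":0,"dy":0,"dz":0,"ax":0,"ay":0,"az":0,"claw":1}
    - {"dx":0,"dy":0,"dz":0,"ax":0,"ay":0,"az":0,"claw":1}
    - {"dx":0,"dy":0,"dz":0,"ax":0,"ay":0,"az":0,"claw":1}

```text
clock: 3.98
eef_pos: [527.9, 218.0, 87.2]
tool_rot: [-1.571, 0.002, -2.953]
force: [-0.1, 0.3, 6.6]
width: 12.6
```

```bash
python3 - <<'E'
from h import *
s=read_state();print(s['eef_pos'],s['tool_rot'],s['force'],s['torque'],s['width'])
snap('wrist','w3')
E
```

```text
[527.85059755 218.02349479  87.21833218] [-1.57148897e+00  2.40934098e-03 -2.95281630e+00] [-0.09735016  0.3239008   6.62875836] [ 0.05879404  0.08202625 -0.02794153] 12.643847578519376
```

View pics/w3.png

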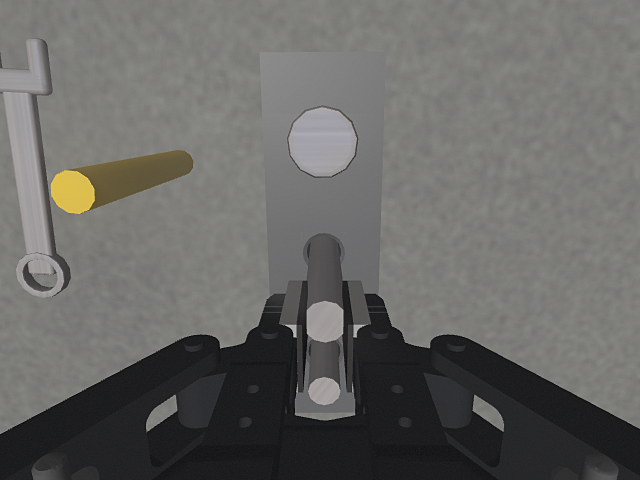

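>>> servo_tool:
  increments:
    - {"dx":0,"dy":0,"dz":0,"ax":0,"ay":0,"az":0,"claw":1}
    - {"dx":0,"dy":0,"dz":0,"ax":0,"ay":0,"az":0,"claw":1}
    - {"dx":0,"dy":0,"dz":0,"ax":0,"ay":0,"az":0,"claw":1}

```text
clock: 4.28
eef_pos: [527.9, 218.0, 87.2]
tool_rot: [-1.571, 0.002, -2.953]
force: [-0.2, 0.5, 6.4]
width: 13.1
```

```bash
python3 - <<'E'
from h import *
s=read_state();print(s['eef_pos'],s['tool_rot'],s['force'],s['torque'],s['width'])
d=snap('wrist','w4');cv2.imwrite('pics/w4c.png',cv2.resize(d['color'][220:430,230:420,::-1],None,fx=2.8,fy=2.8,interpolation=cv2.INTER_CUBIC))
d=snap('scene','s4');cv2.imwrite('pics/s4c.png',cv2.resize(d['color'][70:230,250:400,::-1],None,fx=3.5,fy=3.5,interpolation=cv2.INTER_CUBIC))
E
```

```text
[527.89104267 218.03393359  87.21156577] [-1.57145331e+00  2.49225303e-03 -2.95280100e+00] [-0.15579542  0.53710341  6.35586726] [0.03957358 0.0510396  0.03036853] 13.110941973980074
```

View pics/w4c.png

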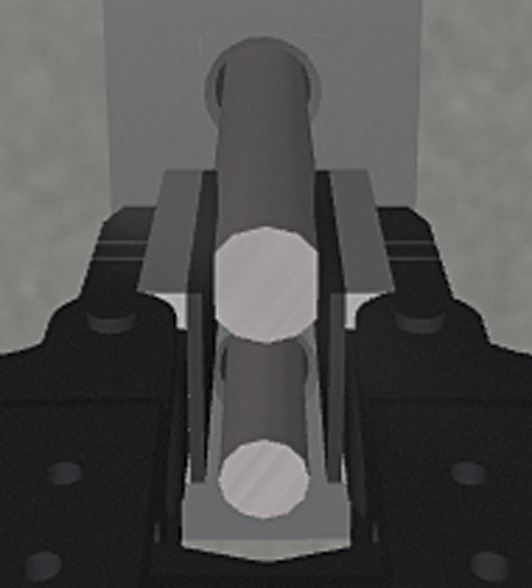

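View pics/s4c.png

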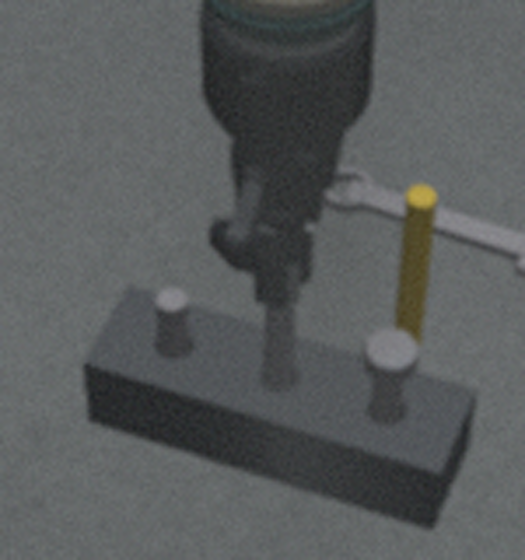

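The pin sits centred between the pads, so I'll lift it.

>>> servo_tool:
  increments:
    - {"dx":0,"dy":0,"dz":1,"ax":0,"ay":0,"az":0,"claw":1}
    - {"dx":0,"dy":0,"dz":2.5,"ax":0,"ay":0,"az":0,"claw":1}
    - {"dx":0,"dy":0,"dz":4.5,"ax":0,"ay":0,"az":0,"claw":1}
    - {"dx":0,"dy":0,"dz":7,"ax":0,"ay":0,"az":0,"claw":1}
    - {"dx":0,"dy":0,"dz":10,"ax":0,"ay":0,"az":0,"claw":1}
    - {"dx":0,"dy":0,"dz":12.5,"ax":0,"ay":0,"az":0,"claw":1}
    - {"dx":0,"dy":0,"dz":13.5,"ax":0,"ay":0,"az":0,"claw":1}
    - {"dx":0,"dy":0,"dz":13.5,"ax":0,"ay":0,"az":0,"claw":1}

```text
clock: 5.05
eef_pos: [528.2, 218.0, 223.5]
tool_rot: [-1.572, 0.004, -2.953]
force: [-0.0, 0.3, -2.1]
width: 12.9
```

```bash
python3 - <<'E'
from h import *
import pickle
s=read_state();print(s['eef_pos'],s['tool_rot'],s['force'],s['torque'],s['width'])
d=snap('wrist','w5');pickle.dump(d,open('w5.pkl','wb'));cv2.imwrite('pics/w5c.png',cv2.resize(d['color'][180:430,200:450,::-1],None,fx=2.4,fy=2.4,interpolation=cv2.INTER_CUBIC))
d=snap('scene','s5');pickle.dump(d,open('s5.pkl','wb'));cv2.imwrite('pics/s5c.png',cv2.resize(d['color'][30:230,230:400,::-1],None,fx=3,fy=3,interpolation=cv2.INTER_CUBIC))
d=snap('top','t5');pickle.dump(d,open('t5.pkl','wb'))
E
```

```text
[528.1652747  217.95829237 223.48810435] [-1.57197184  0.00449206 -2.95264732] [-0.00478284  0.30065309 -2.08027996] [ 0.01728001 -0.01995185  0.01444845] 12.91292286809406
```

View pics/w5c.png

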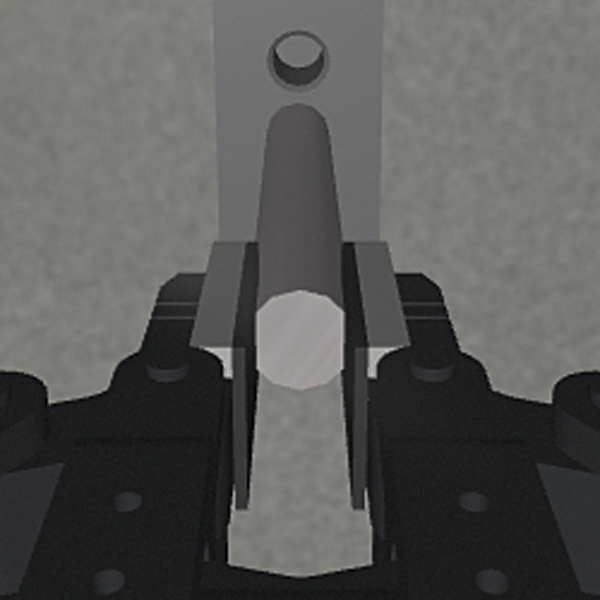

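View pics/s5c.png

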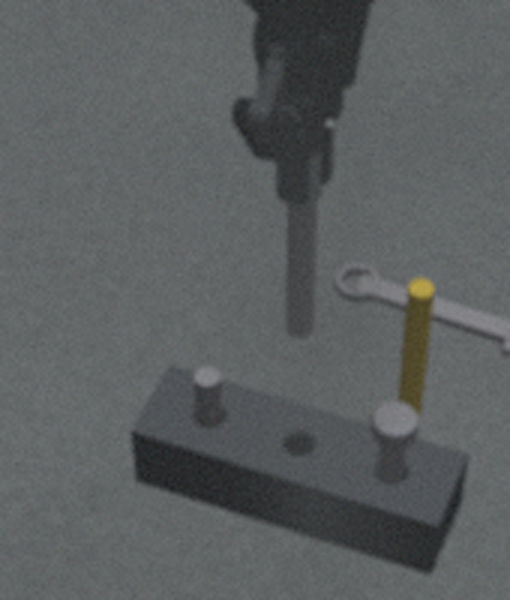

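```bash
python3 - <<'E'
from h import *
import pickle
d=pickle.load(open('w5.pkl','rb'))
def q(p,o=(200,180),k=2.4): return [o[i]+(p[i]+.5)/k-.5 for i in(0,1)]
X=plane(d,*q((301,340)),266.3);print('top',X)
for z in(151.3,):
  for dx in(-8,0,8): print(proj(d,X+[dx,0,z-266.3]), np.array(q((298,103))))
print('rackhole',plane(d,*q((298.5,60)),50))
S=pickle.load(open('s5.pkl','rb'))
print('scene bottom pin px pred',proj(S,[X[0],X[1],151.3]),proj(S,[528.2,218,151.3]),'seen',q((300,326),(230,30),3))
print('rackhole scene',plane(S,*q((300,442),(230,30),3),50))
E
```

```text
top [527.43706688 217.10806312 266.3       ]
(np.float64(322.52146776558493), np.float64(247.6096182169123)) [323.875 222.625]
(np.float64(324.94103369055307), np.float64(235.4646888391086)) [323.875 222.625]
(np.float64(327.399101359628), np.float64(223.1265012581392)) [323.875 222.625]
rackhole [527.13736269 217.74076624  50.        ]
scene bottom pin px pred (np.float64(330.80960539417845), np.float64(137.76289116544302)) (np.float64(331.4709399834681), np.float64(137.61829758568615)) seen [329.6666666666667, 138.33333333333331]
rackhole scene [527.69735466 215.49365598  50.        ]
```

View pics/t5.png

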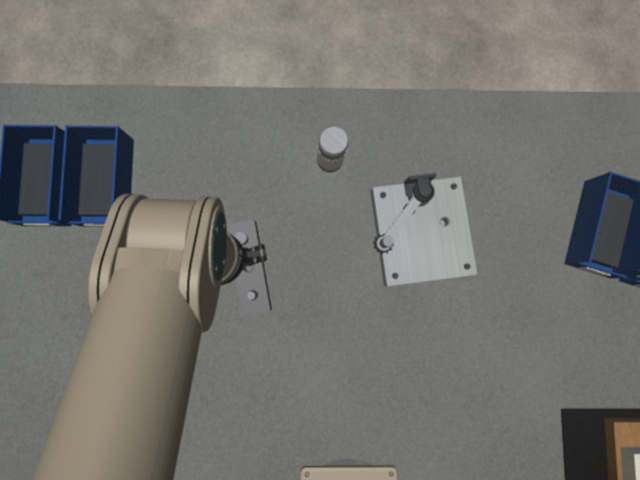

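>>> servo_tool:
  increments:
    - {"dx":0.4,"dy":-1.7,"dz":0,"ax":0,"ay":0,"az":0,"claw":1}
    - {"dx":1.2,"dy":-5,"dz":0,"ax":0,"ay":0,"az":0,"claw":1}
    - {"dx":2,"dy":-8.5,"dz":0,"ax":0,"ay":0,"az":0,"claw":1}
    - {"dx":2.9,"dy":-12,"dz":0,"ax":0,"ay":0,"az":0,"claw":1}
    - {"dx":3.7,"dy":-15.5,"dz":0,"ax":0,"ay":0,"az":0,"claw":1}
    - {"dx":4.5,"dy":-19,"dz":0,"ax":0,"ay":0,"az":0,"claw":1}
    - {"dx":5.3,"dy":-22.5,"dz":0,"ax":0,"ay":0,"az":0,"claw":1}
    - {"dx":6,"dy":-25.5,"dz":0,"ax":0,"ay":0,"az":0,"claw":1}

```text
clock: 5.87
eef_pos: [585.7, -39.9, 219.0]
tool_rot: [-1.571, -0.004, -2.954]
force: [0.1, -0.1, -0.7]
width: 12.5
```

>>> servo_tool:
  increments:
    - {"dx":0.8,"dy":-3.5,"dz":0,"ax":0,"ay":0,"az":0,"claw":1}
    - {"dx":1.7,"dy":-7,"dz":0,"ax":0,"ay":0,"az":0,"claw":1}
    - {"dx":2.5,"dy":-10.5,"dz":0,"ax":0,"ay":0,"az":0,"claw":1}
    - {"dx":3.3,"dy":-14,"dz":0,"ax":0,"ay":0,"az":0,"claw":1}
    - {"dx":4,"dy":-16.5,"dz":0,"ax":0,"ay":0,"az":0,"claw":1}
    - {"dx":4.25,"dy":-17.6,"dz":0,"ax":0,"ay":0,"az":0,"claw":1}
    - {"dx":4.25,"dy":-17.6,"dz":0,"ax":0,"ay":0,"az":0,"claw":1}
    - {"dx":4.25,"dy":-17.6,"dz":0,"ax":0,"ay":0,"az":0,"claw":1}

```text
clock: 6.53
eef_pos: [628.3, -212.5, 219.1]
tool_rot: [-1.573, -0.003, -2.954]
force: [-0.0, 0.3, -1.2]
width: 12.9
```

```bash
python3 - <<'E'
from h import *
import pickle
s=read_state();print(s['eef_pos'],s['tool_rot'],s['force'],s['width'],s['qpos'])
d=snap('wrist','w6');pickle.dump(d,open('w6.pkl','wb'))
e=s['eef_pos'];print('hole px pred',proj(d,(630.2,-213.8,40)))
d=snap('scene','s6');pickle.dump(d,open('s6.pkl','wb'));cv2.imwrite('pics/s6c.png',cv2.resize(d['color'][270:470,130:350,::-1],None,fx=3,fy=3,interpolation=cv2.INTER_CUBIC))
E
```

```text
[ 628.34210296 -212.52712974  219.11822783] [-1.57341249e+00 -2.51449067e-03 -2.95371196e+00] [-0.04133203  0.26561374 -1.19727897] 12.90568709193342 [-0.08742215  0.72355011  0.69512295  1.4611409  -0.48677965  1.13725749
 -0.69125665]
hole px pred (np.float64(326.2144704406974), np.float64(199.01748878678217))
```

View pics/w6.png

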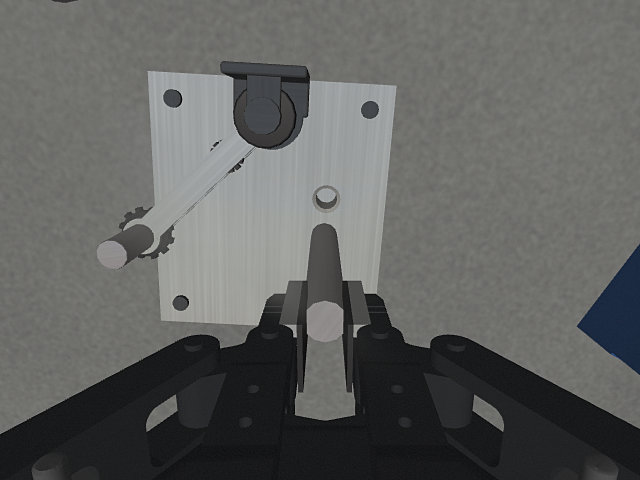

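View pics/s6c.png

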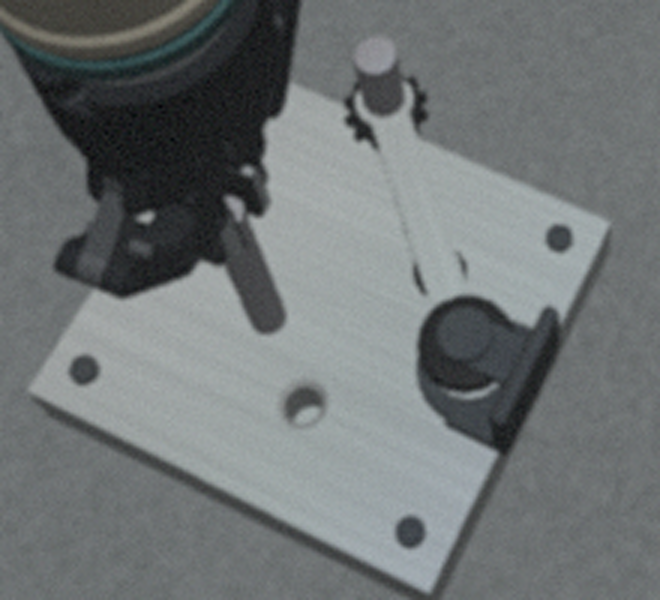

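```bash
python3 - <<'E'
from h import *
import pickle
d=pickle.load(open('w6.pkl','rb'))
im=d['color'][:,:,::-1]
cv2.imwrite('pics/w6c.png',cv2.resize(im[175:350,270:380],None,fx=3.4,fy=3.4,interpolation=cv2.INTER_CUBIC))
print(plane(d,325.2,321.5,262),plane(d,326,198.3,40))
E
```

```text
[ 627.88070213 -213.40903626  262.        ] [ 630.78419779 -213.49847057   40.        ]
```

View pics/w6c.png

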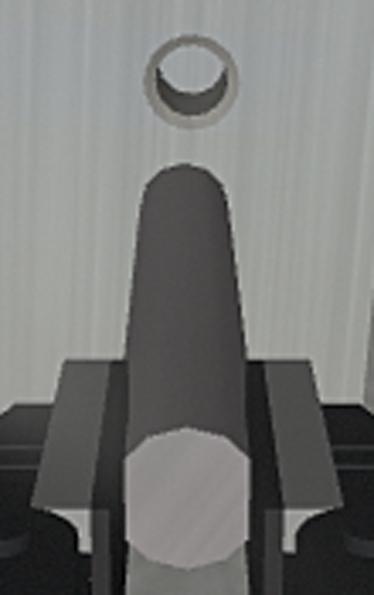

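>>> servo_tool:
  increments:
    - {"dx":0.25,"dy":-0.06,"dz":-1.5,"ax":0,"ay":0,"az":0,"claw":1}
    - {"dx":0.25,"dy":-0.06,"dz":-4,"ax":0,"ay":0,"az":0,"claw":1}
    - {"dx":0.25,"dy":-0.06,"dz":-6.5,"ax":0,"ay":0,"az":0,"claw":1}
    - {"dx":0.25,"dy":-0.06,"dz":-8.5,"ax":0,"ay":0,"az":0,"claw":1}
    - {"dx":0.25,"dy":-0.06,"dz":-9.8,"ax":0,"ay":0,"az":0,"claw":1}
    - {"dx":0.25,"dy":-0.06,"dz":-9.8,"ax":0,"ay":0,"az":0,"claw":1}
    - {"dx":0.25,"dy":-0.06,"dz":-9.8,"ax":0,"ay":0,"az":0,"claw":1}

```text
clock: 7.22
eef_pos: [631.9, -212.6, 122.9]
tool_rot: [-1.571, -0.001, -2.951]
force: [-0.2, 0.0, -1.4]
width: 12.9
```

```bash
python3 - <<'E'
from h import *
import pickle
s=read_state();print(s['eef_pos'],s['tool_rot'],s['force'],s['width'])
d=snap('wrist','w7');pickle.dump(d,open('w7.pkl','wb'));
cv2.imwrite('pics/w7c.png',cv2.resize(d['color'][175:350,250:400,::-1],None,fx=3.4,fy=3.4,interpolation=cv2.INTER_CUBIC))
print(proj(d,(630.4,-213.9,40)))
d=snap('scene','s7');pickle.dump(d,open('s7.pkl','wb'));cv2.imwrite('pics/s7c.png',cv2.resize(d['color'][320:450,170:300,::-1],None,fx=4.5,fy=4.5,interpolation=cv2.INTER_CUBIC))
E
```

```text
[ 631.88574995 -212.62525418  122.88664045] [-1.57148939e+00 -5.53047138e-04 -2.95132737e+00] [-0.16958423  0.00766926 -1.42190591] 12.904032821555226
(np.float64(325.31737879179616), np.float64(231.70351555125137))
```

View pics/w7c.png

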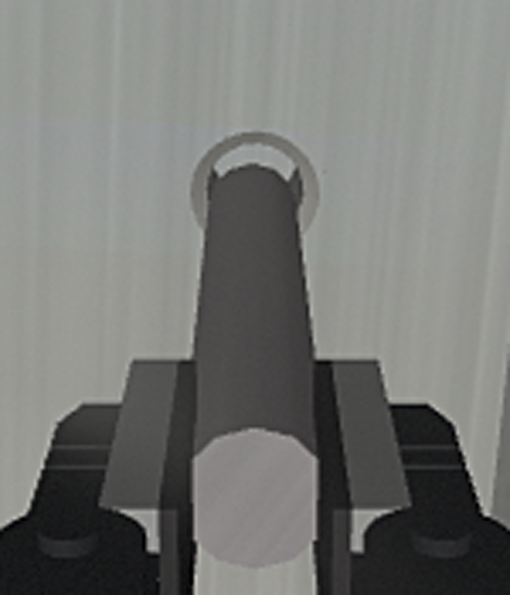

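View pics/s7c.png

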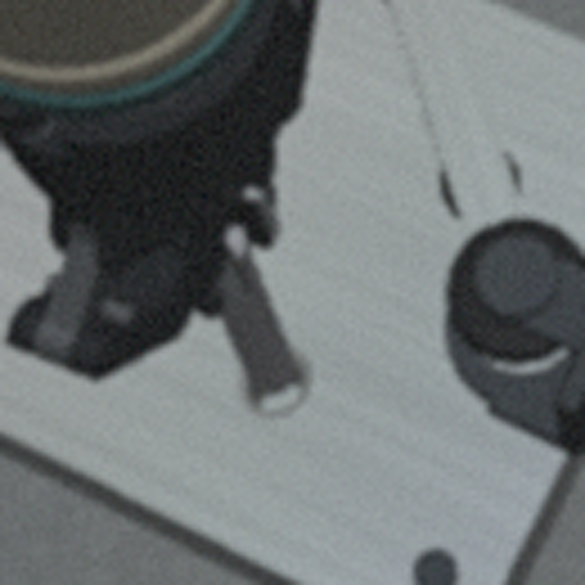

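```bash
python3 - <<'E'
from h import *
import pickle
d=pickle.load(open('w7.pkl','rb'))
u=lambda p:[250+(p[0]+.5)/3.4-.5,175+(p[1]+.5)/3.4-.5]
# direction of tool 'forward' (image up) in world
y=0.19; f=np.array([np.cos(y),np.sin(y),0])
# chamfer far edge at (255,132): minus 12.25 f
a=plane(d,*u((255,132)),40); print('hole from far edge',a-12.25*f)
l=plane(d,*u((191,190)),40);r=plane(d,*u((320,190)),40);print('mid',(l+r)/2,np.linalg.norm(l-r))
b=plane(d,*u((254.5,164)),50.7);print('pin bottom',b-8*f)
print('pin top',plane(d,*u((255.5,498)),165.7))
E
```

```text
hole from far edge [ 630.09366005 -213.50477498   40.        ]
mid [ 631.10463325 -213.41999397   40.        ] 24.446257975617954
pin bottom [ 630.75473556 -213.28595917   50.7       ]
pin top [ 631.41464462 -213.27121559  165.7       ]
```

>>> servo_tool:
  increments:
    - {"dx":-0.05,"dy":0,"dz":-0.5,"ax":0,"ay":0,"az":0,"claw":1}
    - {"dx":-0.05,"dy":0,"dz":-0.9,"ax":0,"ay":0,"az":0,"claw":1}
    - {"dx":-0.05,"dy":0,"dz":-1.3,"ax":0,"ay":0,"az":0,"claw":1}
    - {"dx":-0.05,"dy":0,"dz":-1.7,"ax":0,"ay":0,"az":0,"claw":1}
    - {"dx":-0.05,"dy":0,"dz":-2,"ax":0,"ay":0,"az":0,"claw":1}

```text
clock: 7.73
eef_pos: [631.1, -213.8, 102.5]
tool_rot: [-1.571, -0.0, -2.953]
force: [0.3, 0.1, -1.0]
width: 12.9
```

>>> servo_tool:
  increments:
    - {"dx":0,"dy":0,"dz":-0.6,"ax":0,"ay":0,"az":0,"claw":1}
    - {"dx":0,"dy":0,"dz":-1.2,"ax":0,"ay":0,"az":0,"claw":1}
    - {"dx":0,"dy":0,"dz":-1.7,"ax":0,"ay":0,"az":0,"claw":1}
    - {"dx":0,"dy":0,"dz":-2.1,"ax":0,"ay":0,"az":0,"claw":1}
    - {"dx":0,"dy":0,"dz":-2.3,"ax":0,"ay":0,"az":0,"claw":1}
    - {"dx":0,"dy":0,"dz":-2.3,"ax":0,"ay":0,"az":0,"claw":1}

```text
clock: 8.23
eef_pos: [630.9, -213.8, 79.3]
tool_rot: [-1.571, -0.001, -2.953]
force: [-0.0, 0.4, -2.1]
width: 12.5
```

```bash
python3 - <<'E'
from h import *
s=read_state();print(s['eef_pos'],s['tool_rot'],s['force'],s['torque'],s['width'])
E
```

```text
[ 630.90786554 -213.76298754   79.28609528] [-1.57127156e+00 -9.23239072e-04 -2.95281233e+00] [-0.04573903  0.42045251 -2.08075086] [-0.01002192 -0.04053797 -0.01608508] 12.534403362977939
```

It's about 1 mm off the bottom with no side load. I'll release it, let it drop home, then back up.

>>> servo_tool:
  increments:
    - {"dx":0,"dy":0,"dz":0,"ax":0,"ay":0,"az":0,"claw":0.5}
    - {"dx":0,"dy":0,"dz":0,"ax":0,"ay":0,"az":0,"claw":0.2}
    - {"dx":0,"dy":0,"dz":0,"ax":0,"ay":0,"az":0,"claw":-0.1}
    - {"dx":0,"dy":0,"dz":0,"ax":0,"ay":0,"az":0,"claw":-0.3}
    - {"dx":0,"dy":0,"dz":0,"ax":0,"ay":0,"az":0,"claw":-0.3}
    - {"dx":0,"dy":0,"dz":0,"ax":0,"ay":0,"az":0,"claw":-0.3}

```text
clock: 8.73
eef_pos: [631.4, -214.0, 80.2]
tool_rot: [-1.571, 0.0, -2.953]
force: [-0.1, -0.0, -0.3]
width: 55.7
```

>>> servo_tool:
  increments:
    - {"dx":0,"dy":0,"dz":1,"ax":0,"ay":0,"az":0,"claw":-0.3}
    - {"dx":0,"dy":0,"dz":3,"ax":0,"ay":0,"az":0,"claw":-0.3}
    - {"dx":0,"dy":0,"dz":6,"ax":0,"ay":0,"az":0,"claw":-0.3}
    - {"dx":0,"dy":0,"dz":9,"ax":0,"ay":0,"az":0,"claw":-0.3}
    - {"dx":0,"dy":0,"dz":11,"ax":0,"ay":0,"az":0,"claw":-0.3}
    - {"dx":0,"dy":0,"dz":11,"ax":0,"ay":0,"az":0,"claw":-0.3}

```text
clock: 9.23
eef_pos: [634.0, -216.0, 196.1]
tool_rot: [-1.565, 0.008, -2.953]
force: [0.9, -0.7, -0.0]
width: 55.5
```

```bash
python3 - <<'E'
from h import *
import pickle
s=read_state();print(s['eef_pos'],s['tool_rot'],s['force'],s['width'])
d=snap('wrist','w8');pickle.dump(d,open('w8.pkl','wb'))
print(proj(d,(630.4,-213.9,121)),proj(d,(630.4,-213.9,40)))
S=snap('scene','s8');pickle.dump(S,open('s8.pkl','wb'));print(proj(S,(630.4,-213.9,121)))
E
```

```text
[ 633.97524339 -216.0011596   196.13821612] [-1.56544128  0.00787702 -2.95287838] [ 0.8964687  -0.7029267  -0.03878078] 55.51075981593837
(np.float64(318.6720471191539), np.float64(238.037081915469)) (np.float64(319.4247749403328), np.float64(211.82877598487764))
(np.float64(222.88932003575135), np.float64(384.09047932399403))
```

View pics/w8.png

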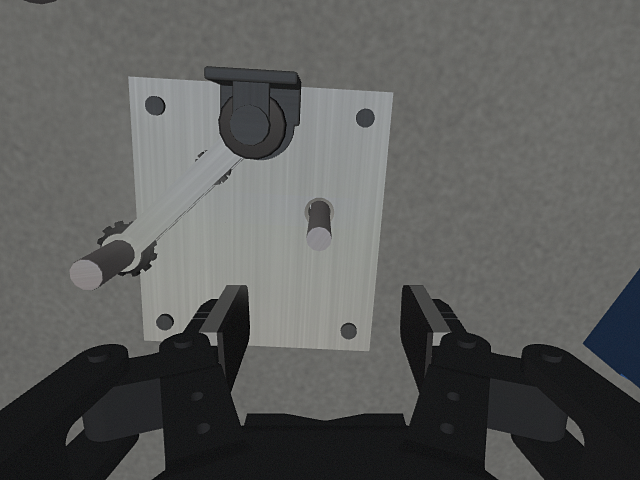

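View pics/s8.png

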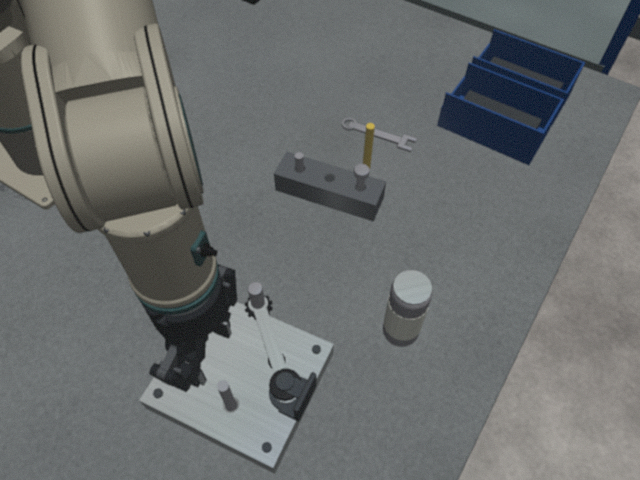

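```bash
python3 - <<'E'
from h import *
import pickle
d=pickle.load(open('w8.pkl','rb'))
print('post',plane(d,87,275,120),'pin',plane(d,318.5,238.5,121))
h=[plane(d,u,v,40)[:2] for u,v in((155,105.5),(365.5,118),(348.5,331),(165,322))]
h=np.array(h);c=h.mean(0);ex=h[0]+h[1]-h[2]-h[3];th=np.arctan2(ex[1],ex[0]);print(c,th)
print('piv',c+80*np.array([np.cos(th),np.sin(th)]))
P=np.array([688.9,-157.])
for q in np.arange(0,1.36,.1):
    a=th*0+.132+2.3562+q; print(round(q,2),(P+140*np.array([np.cos(a),np.sin(a)])).round(1))
E
```

```text
post [578.09650974 -72.12573256 120.        ] pin [ 630.08359623 -213.84955188  121.        ]
[ 609.02794936 -167.1300744 ] 0.13276713007065605
piv [ 688.32390004 -156.53988051]
0.0 [577.7 -71.9]
0.1 [569.8 -83.4]
0.2 [563.  -95.7]
0.3 [ 557.6 -108.5]
0.4 [ 553.4 -121.9]
0.5 [ 550.5 -135.6]
0.6 [ 549.1 -149.5]
0.7 [ 549.1 -163.5]
0.8 [ 550.4 -177.5]
0.9 [ 553.1 -191.2]
1.0 [ 557.2 -204.6]
1.1 [ 562.6 -217.5]
1.2 [ 569.3 -229.8]
1.3 [ 577.2 -241.3]
```

>>> servo_tool:
  increments:
    - {"dx":-0.8,"dy":2,"dz":0,"ax":0,"ay":0,"az":-0.11,"claw":-0.3}
    - {"dx":-1.6,"dy":4,"dz":0,"ax":0,"ay":0,"az":-0.22,"claw":-0.3}
    - {"dx":-2.4,"dy":6,"dz":0,"ax":0,"ay":0,"az":-0.33,"claw":-0.3}
    - {"dx":-3.2,"dy":8,"dz":0,"ax":0,"ay":0,"az":-0.44,"claw":-0.3}
    - {"dx":-4,"dy":10,"dz":0,"ax":0,"ay":0,"az":-0.55,"claw":-0.3}
    - {"dx":-4.8,"dy":12,"dz":0,"ax":0,"ay":0,"az":-0.66,"claw":-0.3}
    - {"dx":-5.6,"dy":14.4,"dz":0,"ax":0,"ay":0,"az":-0.77,"claw":-0.3}
    - {"dx":-5.6,"dy":14.4,"dz":0,"ax":0,"ay":0,"az":-0.84,"claw":-0.3}

```text
clock: 10.0
eef_pos: [573.0, -63.2, 187.8]
tool_rot: [-1.572, -0.008, 2.491]
force: [0.2, 0.1, -0.5]
width: 55.4
```

>>> servo_tool:
  increments:
    - {"dx":0,"dy":0,"dz":-1,"ax":0,"ay":0,"az":0,"claw":-0.3}
    - {"dx":0,"dy":0,"dz":-2.5,"ax":0,"ay":0,"az":0,"claw":-0.3}
    - {"dx":0,"dy":0,"dz":-4,"ax":0,"ay":0,"az":0,"claw":-0.3}
    - {"dx":0,"dy":0,"dz":-4,"ax":0,"ay":0,"az":0,"claw":-0.3}

```text
clock: 10.33
eef_pos: [572.7, -69.8, 146.3]
tool_rot: [-1.567, -0.005, 2.491]
force: [-0.3, -0.4, -0.7]
width: 55.3
```

```bash
python3 - <<'E'
from h import *
s=read_state();print(s['eef_pos'],s['tool_rot'],s['force'],s['width'],s['qpos'])
d=snap('wrist','w9');print(proj(d,(578,-72,120)))
E
```

```text
[572.70427367 -69.78809244 146.28739991] [-1.56731364 -0.00533259  2.49118512] [-0.3153903  -0.3731356  -0.70762819] 55.32305345300873 [-0.45221174  0.76591531  0.90207287  1.79135791 -0.72381609  0.96060529
 -1.46109864]
(np.float64(322.1731421629929), np.float64(246.5107775760381))
```

View pics/w9.png

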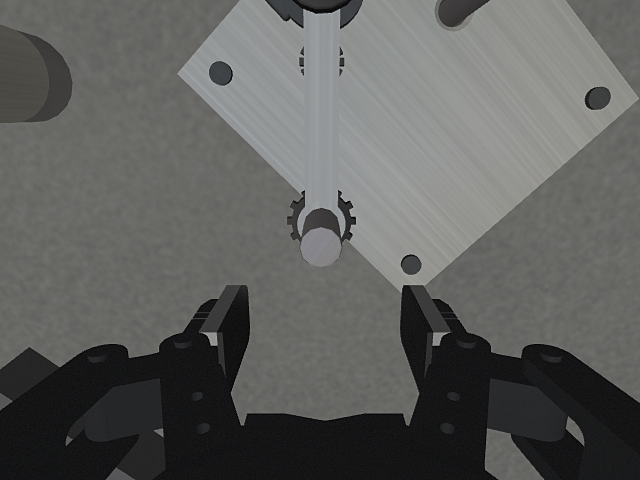

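>>> servo_tool:
  increments:
    - {"dx":0.5,"dy":-0.2,"dz":-1,"ax":0,"ay":0,"az":0,"claw":-0.3}
    - {"dx":0.5,"dy":-0.2,"dz":-2.5,"ax":0,"ay":0,"az":0,"claw":-0.3}
    - {"dx":0.5,"dy":-0.2,"dz":-4.5,"ax":0,"ay":0,"az":0,"claw":-0.3}
    - {"dx":0.5,"dy":-0.2,"dz":-6,"ax":0,"ay":0,"az":0,"claw":-0.3}
    - {"dx":0.5,"dy":-0.2,"dz":-6.4,"ax":0,"ay":0,"az":0,"claw":-0.3}
    - {"dx":0.5,"dy":-0.2,"dz":-6.4,"ax":0,"ay":0,"az":0,"claw":-0.3}
    - {"dx":0.5,"dy":-0.2,"dz":-6.4,"ax":0,"ay":0,"az":0,"claw":-0.3}

```text
clock: 10.97
eef_pos: [580.9, -72.7, 86.5]
tool_rot: [-1.571, 0.001, 2.49]
force: [0.4, -0.7, 0.2]
width: 55.8
```

```bash
python3 - <<'E'
from h import *
s=read_state();print(s['eef_pos'],s['tool_rot'],s['force'],s['width'])
d=snap('wrist','w10');print(proj(d,(578,-72,120)))
E
```

```text
[580.88441093 -72.69812507  86.51941607] [-1.57079215e+00  1.19976952e-03  2.49014134e+00] [ 0.36928486 -0.69417869  0.15851373] 55.750976164257295
(np.float64(328.6575142806362), np.float64(314.6119241711773))
```

View pics/w10.png

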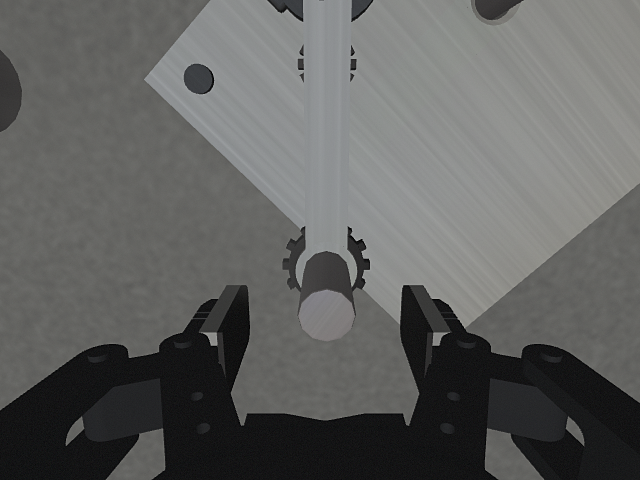

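>>> servo_tool:
  increments:
    - {"dx":-0.2,"dy":0.1,"dz":-0.2,"ax":0,"ay":0,"az":0,"claw":0}
    - {"dx":-0.2,"dy":0.1,"dz":-0.2,"ax":0,"ay":0,"az":0,"claw":0.2}
    - {"dx":-0.2,"dy":0.1,"dz":-0.2,"ax":0,"ay":0,"az":0,"claw":0.4}
    - {"dx":-0.2,"dy":0.1,"dz":-0.2,"ax":0,"ay":0,"az":0,"claw":0.6}
    - {"dx":-0.2,"dy":0.1,"dz":-0.2,"ax":0,"ay":0,"az":0,"claw":1}
    - {"dx":-0.2,"dy":0.1,"dz":-0.2,"ax":0,"ay":0,"az":0,"claw":1}
    - {"dx":-0.2,"dy":0.1,"dz":-0.2,"ax":0,"ay":0,"az":0,"claw":1}
    - {"dx":-0.2,"dy":0.1,"dz":-0.2,"ax":0,"ay":0,"az":0,"claw":1}

```text
clock: 11.68
eef_pos: [578.1, -71.2, 84.8]
tool_rot: [-1.571, 0.0, 2.49]
force: [-2.6, 0.7, 5.9]
width: 17.3
```

```bash
python3 - <<'E'
from h import *
s=read_state();print(s['eef_pos'],s['tool_rot'],s['force'],s['width'])
p=s['eef_pos'][:2]
d=snap('wrist','w11')
P=np.array([688.7,-156.8]);r=p-P;print(np.linalg.norm(r),np.degrees(np.arctan2(r[1],r[0])))
for q in np.arange(.1,1.4,.1):
    c,s_=np.cos(q),np.sin(q); print(round(q,1),((np.array([[c,-s_],[s_,c]])@r-r)/10).round(2))
E
```

```text
[578.12446301 -71.22527667  84.80704338] [-1.57091218e+00  2.02397341e-04  2.49020996e+00] [-2.64360401  0.65293255  5.88121819] 17.291371418347236
139.82125251362243 142.26360997397606
0.1 [-0.8  -1.15]
0.2 [-1.48 -2.37]
0.3 [-2.04 -3.65]
0.4 [-2.46 -4.98]
0.5 [-2.75 -6.35]
0.6 [-2.9  -7.74]
0.7 [-2.91 -9.14]
0.8 [ -2.79 -10.53]
0.9 [ -2.52 -11.9 ]
1.0 [ -2.12 -13.24]
1.1 [ -1.58 -14.53]
1.2 [ -0.93 -15.76]
1.3 [ -0.15 -16.92]
```

View pics/w11.png

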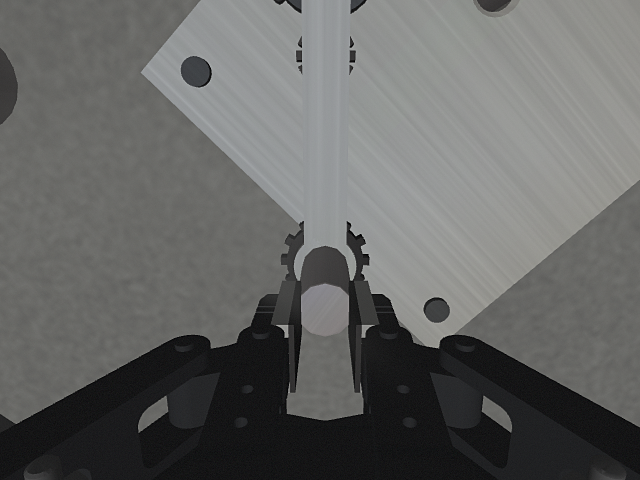

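>>> servo_tool:
  increments:
    - {"dx":-0.8,"dy":-1.15,"dz":0,"ax":0,"ay":0,"az":0.1,"claw":1}
    - {"dx":-1.48,"dy":-2.37,"dz":0,"ax":0,"ay":0,"az":0.2,"claw":1}
    - {"dx":-2.04,"dy":-3.65,"dz":0,"ax":0,"ay":0,"az":0.3,"claw":1}
    - {"dx":-2.46,"dy":-4.98,"dz":0,"ax":0,"ay":0,"az":0.4,"claw":1}
    - {"dx":-2.75,"dy":-6.35,"dz":0,"ax":0,"ay":0,"az":0.5,"claw":1}
    - {"dx":-2.9,"dy":-7.74,"dz":0,"ax":0,"ay":0,"az":0.6,"claw":1}
    - {"dx":-2.91,"dy":-9.14,"dz":0,"ax":0,"ay":0,"az":0.7,"claw":1}
    - {"dx":-2.91,"dy":-9.14,"dz":0,"ax":0,"ay":0,"az":0.7,"claw":1}

```text
clock: 12.4
eef_pos: [549.5, -163.2, 84.8]
tool_rot: [-1.573, 0.002, -3.092]
force: [-1.6, 5.1, 8.3]
width: 17.2
```

```bash
python3 - <<'E'
from h import *
s=read_state();print(s['eef_pos'],s['tool_rot'],s['force'],s['torque'],s['width'])
p=s['eef_pos'][:2]
d=snap('wrist','w12')
P=np.array([688.7,-156.8]);r=p-P;print(np.linalg.norm(r),np.arctan2(r[1],r[0])%6.2832-2.3562-.132)
E
```

```text
[ 549.46708138 -163.19639882   84.78623132] [-1.57252382e+00  1.68532100e-03 -3.09234490e+00] [-1.61904656  5.12498918  8.29563512] [ 1.00312525  0.25046878 -0.0429017 ] 17.235636722319093
139.3797673454168 0.699315344911832
```

View pics/w12.png

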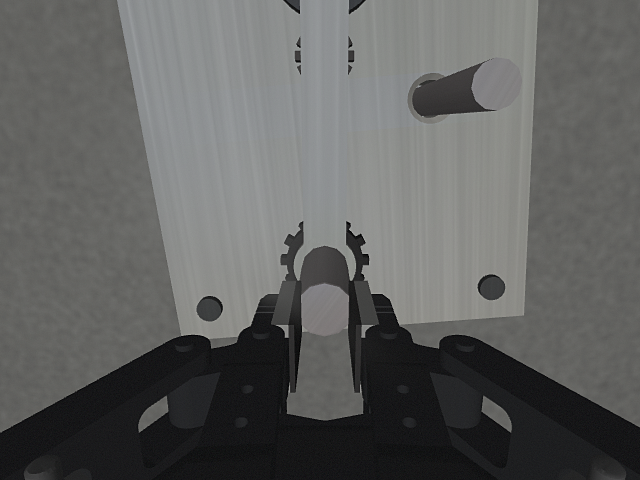

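>>> servo_tool:
  increments:
    - {"dx":0.12,"dy":-1.39,"dz":0,"ax":0,"ay":0,"az":0.1,"claw":1}
    - {"dx":0.39,"dy":-2.76,"dz":0,"ax":0,"ay":0,"az":0.2,"claw":1}
    - {"dx":0.79,"dy":-4.1,"dz":0,"ax":0,"ay":0,"az":0.3,"claw":1}
    - {"dx":1.05,"dy":-4.75,"dz":0,"ax":0,"ay":0,"az":0.35,"claw":1}
    - {"dx":1.33,"dy":-5.39,"dz":0,"ax":0,"ay":0,"az":0.4,"claw":1}
    - {"dx":1.64,"dy":-6.02,"dz":0,"ax":0,"ay":0,"az":0.45,"claw":1}
    - {"dx":1.64,"dy":-6.02,"dz":0,"ax":0,"ay":0,"az":0.45,"claw":1}

```text
clock: 13.03
eef_pos: [565.4, -221.2, 84.7]
tool_rot: [-1.574, 0.001, -2.644]
force: [-4.2, 5.4, 11.8]
width: 17.6
```

```bash
cat > st.py <<'E'
from h import *
import sys
s=read_state();print(s['clock'],s['eef_pos'],s['tool_rot'],s['force'],s['torque'],s['width'])
p=s['eef_pos'][:2]
P=np.array([688.7,-156.8]);r=p-P;a=np.arctan2(r[1],r[0]);print(np.linalg.norm(r),a%6.2832-2.3562-.132,'tangF',-np.sin(a)*s['force'][0]+np.cos(a)*s['force'][1],'radF',np.cos(a)*s['force'][0]+np.sin(a)*s['force'][1])
snap('wrist',sys.argv[1])
E
python3 st.py w13
```

```text
13.0333 [ 565.43679248 -221.24183532   84.69776196] [-1.57363533e+00  6.72028866e-04 -2.64363458e+00] [-4.22408823  5.3865989  11.75226504] [ 1.00069094  0.80727295 -0.16927521] 17.612840342719686
139.09194249795516 1.1351270615324602 tangF -6.730637586188733 radF 1.2477526886625414
```

View pics/w13.png

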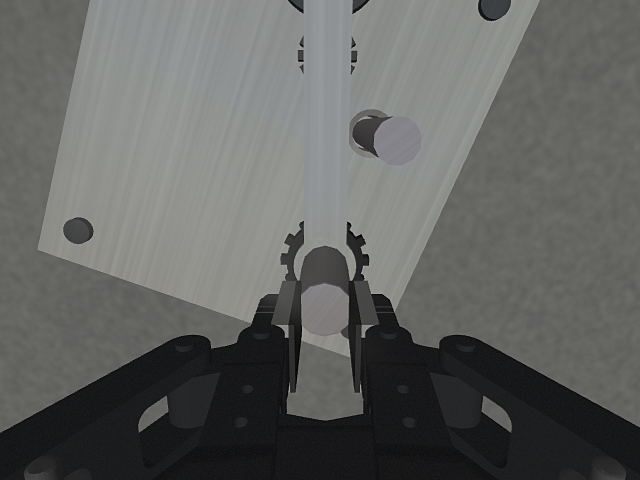

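>>> servo_tool:
  increments:
    - {"dx":0.15,"dy":-0.27,"dz":0,"ax":0,"ay":0,"az":0.02,"claw":1}
    - {"dx":0.3,"dy":-0.53,"dz":0,"ax":0,"ay":0,"az":0.04,"claw":1}
    - {"dx":0.46,"dy":-0.79,"dz":0,"ax":0,"ay":0,"az":0.065,"claw":1}
    - {"dx":0.46,"dy":-0.79,"dz":0,"ax":0,"ay":0,"az":0.065,"claw":1}
    - {"dx":0.46,"dy":-0.79,"dz":0,"ax":0,"ay":0,"az":0.065,"claw":1}

```text
clock: 13.5
eef_pos: [569.3, -228.1, 84.7]
tool_rot: [-1.575, 0.0, -2.58]
force: [-4.0, 5.1, 11.3]
width: 17.4
```

```bash
python3 st.py w14
```

```text
13.5 [ 569.33329642 -228.0893828    84.68083119] [-1.57463451e+00  1.17764864e-04 -2.58003871e+00] [-4.0389014   5.06359751 11.28243751] [ 0.92466478  0.8946828  -0.24009383] 17.41245591148092
139.03447782783203 1.1917876323752186 tangF -6.418233416925078 radF 0.8712199108030614
```

View pics/w14.png

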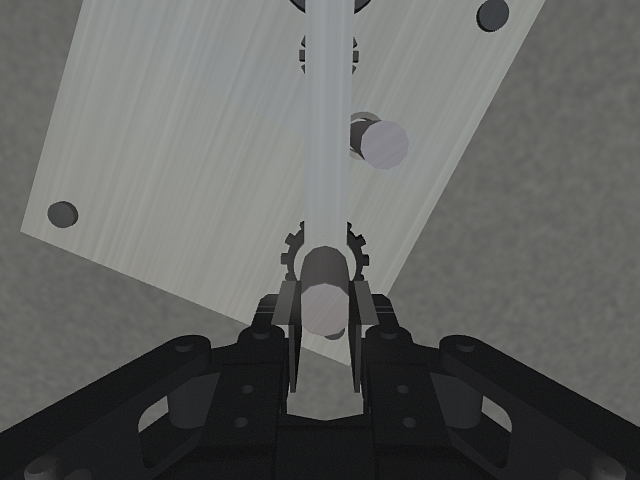

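>>> servo_tool:
  increments:
    - {"dx":0.05,"dy":-0.09,"dz":0,"ax":0,"ay":0,"az":0.007,"claw":1}
    - {"dx":0.1,"dy":-0.17,"dz":0,"ax":0,"ay":0,"az":0.014,"claw":1}
    - {"dx":0.15,"dy":-0.26,"dz":0,"ax":0,"ay":0,"az":0.021,"claw":1}
    - {"dx":0.15,"dy":-0.26,"dz":0,"ax":0,"ay":0,"az":0.021,"claw":1}
    - {"dx":0.15,"dy":-0.26,"dz":0,"ax":0,"ay":0,"az":0.021,"claw":1}

```text
clock: 13.97
eef_pos: [570.8, -230.4, 84.7]
tool_rot: [-1.575, 0.0, -2.559]
force: [-4.7, 3.9, 10.9]
width: 17.3
```

```bash
python3 st.py w15
```

```text
13.9667 [ 570.76399688 -230.44796458   84.67650192] [-1.57488364e+00  1.75108666e-04 -2.55892063e+00] [-4.71165039  3.89642073 10.89097942] [ 0.98806329  0.9564272  -0.11581966] 17.30599557032496
139.04288374167612 1.2116283066736098 tangF -5.800597101980846 radF 1.932567508082696
```

>>> servo_tool:
  increments:
    - {"dx":0.05,"dy":-0.09,"dz":0,"ax":0,"ay":0,"az":0.007,"claw":1}
    - {"dx":0.1,"dy":-0.17,"dz":0,"ax":0,"ay":0,"az":0.014,"claw":1}
    - {"dx":0.16,"dy":-0.26,"dz":0,"ax":0,"ay":0,"az":0.021,"claw":1}
    - {"dx":0.16,"dy":-0.26,"dz":0,"ax":0,"ay":0,"az":0.021,"claw":1}
    - {"dx":0.16,"dy":-0.26,"dz":0,"ax":0,"ay":0,"az":0.021,"claw":1}

```text
clock: 14.43
eef_pos: [571.9, -232.1, 84.7]
tool_rot: [-1.577, 0.0, -2.538]
force: [-4.4, 6.9, 11.8]
width: 17.8
```

```bash
python3 st.py w16
```

```text
14.4333 [ 571.8967114  -232.14939012   84.69208484] [-1.57671440e+00  2.85898814e-04 -2.53773827e+00] [-4.38416123  6.85292822 11.80692412] [ 1.33631272  1.16761969 -0.13849982] 17.768819864004332
138.99834106694408 1.2263277242257993 tangF -8.135265636455717 radF -0.03078822984966889
```

View pics/w16.png

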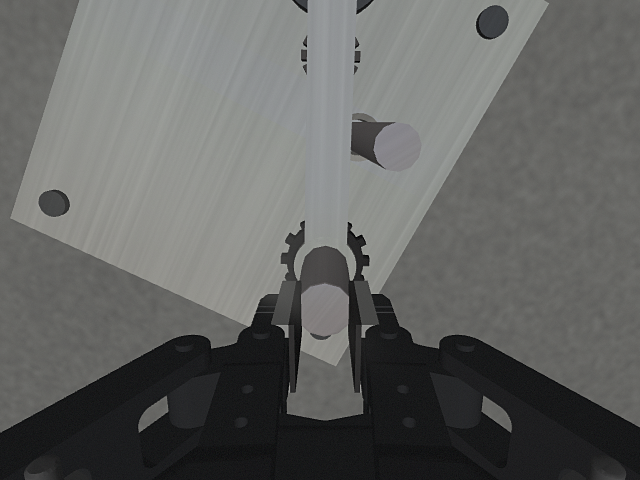

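>>> servo_tool:
  increments:
    - {"dx":0.05,"dy":-0.09,"dz":0,"ax":0,"ay":0,"az":0,"claw":1}
    - {"dx":0.1,"dy":-0.17,"dz":0,"ax":0,"ay":0,"az":0,"claw":1}
    - {"dx":0.16,"dy":-0.26,"dz":0,"ax":0,"ay":0,"az":0.01,"claw":1}
    - {"dx":0.16,"dy":-0.26,"dz":0,"ax":0,"ay":0,"az":0.01,"claw":1}
    - {"dx":0.16,"dy":-0.26,"dz":0,"ax":0,"ay":0,"az":0.01,"claw":1}

```text
clock: 14.9
eef_pos: [572.7, -233.3, 84.6]
tool_rot: [-1.58, 0.0, -2.527]
force: [-6.2, 8.7, 14.8]
width: 17.5
```

```bash
python3 st.py w17
```

```text
14.9 [ 572.66297552 -233.29050963   84.62883708] [-1.57982786e+00  2.65772164e-04 -2.52740109e+00] [-6.15253495  8.74367448 14.83626548] [ 1.89009281  1.60571842 -0.22734363] 17.540473530073715
138.97981549301764 1.236216300492372 tangF -10.686447516181296 radF 0.3246063569931845
```

>>> servo_tool:
  increments:
    - {"dx":0.07,"dy":-0.12,"dz":0,"ax":0,"ay":0,"az":0,"claw":1}
    - {"dx":0.14,"dy":-0.23,"dz":0,"ax":0,"ay":0,"az":0,"claw":1}
    - {"dx":0.22,"dy":-0.34,"dz":0,"ax":0,"ay":0,"az":0.01,"claw":1}
    - {"dx":0.22,"dy":-0.34,"dz":0,"ax":0,"ay":0,"az":0.01,"claw":1}
    - {"dx":0.22,"dy":-0.34,"dz":0,"ax":0,"ay":0,"az":0.01,"claw":1}
    - {"dx":0.22,"dy":-0.34,"dz":0,"ax":0,"ay":0,"az":0.01,"claw":1}
    - {"dx":0.22,"dy":-0.34,"dz":0,"ax":0,"ay":0,"az":0.01,"claw":1}

```text
clock: 15.53
eef_pos: [573.1, -234.1, 84.6]
tool_rot: [-1.586, 0.0, -2.517]
force: [-10.6, 13.4, 20.3]
width: 17.9
```

```bash
python3 st.py w18; python3 - <<'E'
from h import *
d=snap('scene','s18')
E
```

```text
15.5333 [ 573.10682354 -234.06573309   84.59960028] [-1.58571575e+00  7.16924785e-05 -2.51683295e+00] [-10.61024653  13.38558073  20.30941119] [ 2.88697091  2.45958591 -0.24726152] 17.92317219516772
139.03875702208418 1.2426284471403304 tangF -17.024679464970745 radF 1.3825310031683191
```

View pics/w18.png

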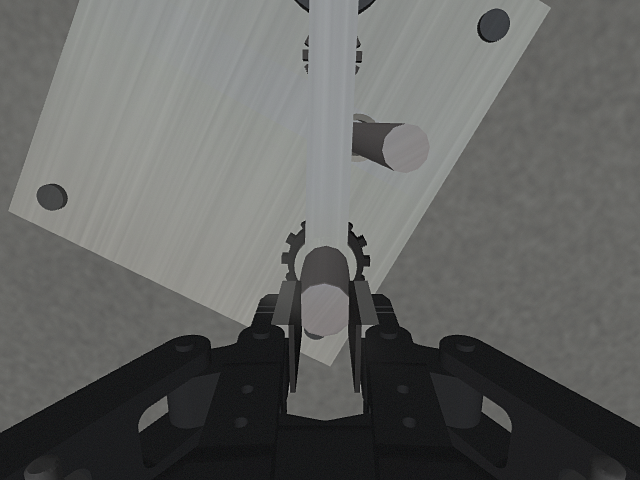

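View pics/s18.png

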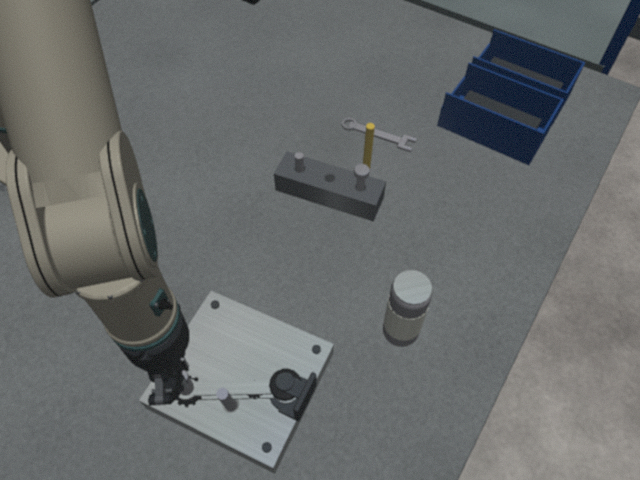

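>>> servo_tool:
  increments:
    - {"dx":0,"dy":0,"dz":0,"ax":0,"ay":0,"az":0,"claw":1}
    - {"dx":0,"dy":0,"dz":0,"ax":0,"ay":0,"az":0,"claw":1}
    - {"dx":0,"dy":0,"dz":0,"ax":0,"ay":0,"az":0,"claw":1}
    - {"dx":0,"dy":0,"dz":0,"ax":0,"ay":0,"az":0,"claw":1}

```text
clock: 15.97
eef_pos: [573.1, -234.0, 84.6]
tool_rot: [-1.586, 0.0, -2.517]
force: [-10.6, 13.0, 19.6]
width: 17.5
```

```bash
python3 st.py w19; python3 - <<'E'
from h import *
d=get_image('wrist');S=snap('scene','s19')
for z in(119,121,123):
  X=plane(d,405,148,z);print(X,proj(S,X))
cv2.imwrite('pics/s19c.png',cv2.resize(S['color'][360:440,170:320,::-1],None,fx=5,fy=5,interpolation=cv2.INTER_CUBIC))
E
```

```text
15.9667 [ 573.11650447 -234.03345946   84.59071797] [-1.58571140e+00  8.33309229e-05 -2.51677427e+00] [-10.64135258  12.9929899   19.61913778] [ 2.88298497  2.47236681 -0.22730067] 17.50904957336594
139.01277530718315 1.2424741331114353 tangF -16.715324601201914 radF 1.629139263801319
[ 636.64178356 -222.67259391  119.        ] (np.float64(222.69821779411595), np.float64(392.52336927545423))
[ 636.53362775 -222.31586909  121.        ] (np.float64(222.5839252272419), np.float64(391.7576743486477))
[ 636.42547194 -221.95914427  123.        ] (np.float64(222.46918519665076), np.float64(390.98898167047827))
```

View pics/s19c.png

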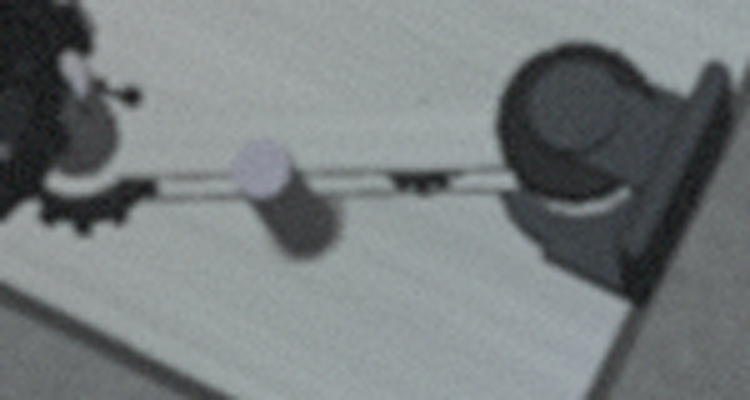

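```bash
python3 -c "
from cell import *
print(finish_job()); s=read_state(); print(s['clock'],s['eef_pos'],s['force'])"
```

```text
the job is handed in; nothing more can be done
None
the job is handed in; nothing more can be done
```

I moved the tall steel pin from the middle rack hole into the fixture hole and let go of it with the cage arm at rest. I then gripped the arm's post, swung it forward until it stopped on the pin, and handed the job in at about 16 s while still pressing. No verdict was reported, so the outcome rests on these last checks:

- **Pin:** after release its top matched the position expected for a pin fully home. Under load it leans about 0.1 rad (limit 0.2), with its top still near 119–121 mm, so it has not lifted.
- **Cage arm:** it was holding still at about 1.24 rad, worked out from the gripper position. The tangential force at the post was about 17 N, roughly 10 N above the spring. The last push had moved it only about 1 mm of the 4 mm commanded, so it was firmly on the pin.
- **Bystanders:** the other two pins, the can and the wrench looked unmoved in the last scene picture; I did not measure them again.

Two readings I can't fully explain:
- The finger opening read about 13 mm on the 16 mm pin and 17.5 mm on the 22 mm post, although the pictures showed both held squarely.
- There was also about 20 N of upward force on the tool at the end, which I took to be friction on the post.

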